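# Mask the bores of four castings before spraying

## Robot

A 7-joint arm with a two-finger parallel gripper is mounted at the origin on the work surface; the furniture and walls round the work are solid. World frame = base frame: x ahead of the robot, y to its left, z up, the work surface at z = 0. Lengths are in m, angles in rad, forces in N, time in s.
With the tool pointing down it reaches from about 0.425 to 0.925 m from the base axis. Payload 6.8 kg.
Tool frame: the origin (TCP) lies on the front face of the gripper's body, between the roots of the fingers; the fingertips stand 73 mm ahead of it and the grasp point (between the pads) lies 54 mm ahead of it (env.nose_length is the distance from the TCP to the fingertips, in m); z points along the fingers, y is the line along which they close (so a half turn about z gives the same grasp; the last joint's range is limited). The gripper opens to 85 mm and grips with 20 to 120 N. Pads are 22 mm wide; open, the fingers measure 114 mm over their backs; the gripper's body (76 mm by 85 mm) begins 54 mm behind the grasp point. The pads swing forward as they close: fully open they stand 13 mm farther back than shut.
Start: joints at [-1.24, 0.477, 0.022, 1.555, -0.011, 1.109, -0.083], TCP at [0.287, 0.611, 0.304] pointing down, gripper open.
Joint ranges: [-2.96, 2.96], [-0.34, 2.1], [-1.41, 1.46], [0.24, 2.44], [-1.37, 4.51], [0.17, 1.92], [-2.96, 2.96]. Speed limits (rad/s): [2.39, 2.39, 3.14, 3.14, 3.14, 3.14, 3.14].

## Interface

Orientations are given as a unit quaternion [w, x, y, z].
In Python, from cell import env, kin, camera, calibration, job gives the robot as it stands. The module is installed in compiled form; this text tells all that it offers. Calls block until the motion is done:
- env.reach(position, orientation): joint-space move of the TCP to a pose.
- env.movel(position, velocity=0.15, rot=None, stop_force=None): straight line of the TCP; rot=None keeps the orientation; velocity is the mean speed in m/s. With stop_force (N) it stops when the force on the tool has changed by that much, and returns True; else False.
- env.goto_joints(angles): joint-space move.
- env.grip(opening, f_grip=None): finger opening in m; f_grip is the grip in N (None keeps the last); returns when the fingers have stopped.
- env.dwell(seconds).
- kin.inverse_kinematics(position, orientation): joint angles nearest the present ones, or None.
- env.get_state(): the state.
- camera(name): name is "side" or "top" or "wrist"; returns (picture, depth): 384x512x3 uint8, blue, green, red; 384x512 float32, m along the optical axis (not along the pixel's ray), 0 where there is no reading.
- calibration(name): a dict with "fx", "fy", "cx", "cy" (pixels), "rvec" (rotation vector, rad) and "tvec" (3), from world to camera coordinates, as OpenCV has them. Camera axes: x right, y down, z forward; pixel columns grow to the right and rows downward; lengths in m; the calibration is good to about 2 mm. A picture is of the moment at which its call begins: read the wrist's pose just before it. calibration takes no time and is no camera call; for the wrist camera it gives the pose at the moment of the call.
A pose or a line that the arm cannot do raises env.PlanningError and nothing moves.
- job.job_done(): hands the job in; it is judged then, once.
The state is a dict: "time": time; "qpos": joint angles; "joint_velocities": joint speeds; "joint_torque": joint torques, N m; "tcp_pos": TCP position; "orientation": TCP orientation; "force": force on the tool from outside, world axes, zero at the start; "torque": the same for the moment, N m; "opening": finger opening in m; "gripper_force": force on a finger pad.
Only numpy, scipy, OpenCV 4.12 (cv2) and the standard library are available. Lean on these libraries where they do the work, as an engineer would, in place of code of your own. Each camera call takes 0.05 s, during which the arm holds its last target. There are 200 camera calls.

## Task

These four castings are about to be spray-painted, so close the bore of each one with the tapered masking plug of its own size, pushed home so that the plug's head lies flat on the bright face. Leave the castings standing where they are, and leave the white plug alone: it is a spare that fits none of them.

Things in the scene. Friction and masses are not known exactly. Their poses are not given: they have to be found in the camera images.
- plug_red: red hard-plastic tapered plug for a 30 mm bore, upright on its tip. Cone 34 mm high, 16 mm across at the tip, 27 mm at its top; then a disc head 38 mm across, 5 mm thick; on it an upright pull tab 30 mm long (along x), 10 mm thick (along y), 26 mm high, with a small window. Total height 65 mm, under 0.15 kg. Origin: centre of the tip's underside, z up. Fits the hexagonal foot casting.
- plug_yellow: yellow hard-plastic tapered plug for a 40 mm bore, upright on its tip. Cone 34 mm high, 24 mm across at the tip, 37 mm at its top; then a disc head 48 mm across, 5 mm thick; on it an upright pull tab 30 mm long (along x), 10 mm thick (along y), 26 mm high, with a small window. Total height 65 mm, under 0.15 kg. Origin: centre of the tip's underside, z up. Fits the two-eared oval flange casting.
- plug_blue: blue hard-plastic tapered plug for a 50 mm bore, upright on its tip. Cone 34 mm high, 34 mm across at the tip, 47 mm at its top; then a disc head 58 mm across, 5 mm thick; on it an upright pull tab 30 mm long (along x), 10 mm thick (along y), 26 mm high, with a small window. Total height 65 mm, under 0.15 kg. Origin: centre of the tip's underside, z up. Fits the square flange casting.
- plug_green: green hard-plastic tapered plug for a 60 mm bore, upright on its tip. Cone 34 mm high, 44 mm across at the tip, 57 mm at its top; then a disc head 68 mm across, 5 mm thick; on it an upright pull tab 30 mm long (along x), 10 mm thick (along y), 26 mm high, with a small window. Total height 65 mm, under 0.15 kg. Origin: centre of the tip's underside, z up. Fits the round flange casting.
- plug_white: white hard-plastic tapered plug for a 70 mm bore, upright on its tip. Cone 34 mm high, 54 mm across at the tip, 67 mm at its top; then a disc head 78 mm across, 5 mm thick; on it an upright pull tab 30 mm long (along x), 10 mm thick (along y), 26 mm high, with a small window. Total height 65 mm, under 0.15 kg. Origin: centre of the tip's underside, z up. Spare: too big for every bore.
- casting_hex: dark grey iron casting: hexagonal foot, 66 mm across flats, 13 mm thick; boss 48 mm across, bright ring face on top 52 mm above the underside. Blind bore 30 mm across, 39 mm deep, open upward. Loose, over 0.9 kg, on a 5 mm cardboard sheet. Origin: centre of its underside, on the bore's axis, z up. Plug home: head flat on the face, plug origin 18 mm above this origin.
- casting_oval: dark grey iron casting: two-eared oval flange, 112 (x) x 62 mm, two bolt holes, 13 mm thick; boss 58 mm across, bright ring face on top 52 mm above the underside. Blind bore 40 mm across, 39 mm deep, open upward. Loose, over 0.9 kg, on a 5 mm cardboard sheet. Origin: centre of its underside, on the bore's axis, z up. Plug home: head flat on the face, plug origin 18 mm above this origin.
- casting_square: dark grey iron casting: square flange, 92 x 92 mm, with four bolt holes, 13 mm thick; boss 68 mm across, bright ring face on top 52 mm above the underside. Blind bore 50 mm across, 39 mm deep, open upward. Loose, over 0.9 kg, on a 5 mm cardboard sheet. Origin: centre of its underside, on the bore's axis, z up. Plug home: head flat on the face, plug origin 18 mm above this origin.
- casting_round: dark grey iron casting: round flange, 112 mm across, with four bolt holes, 13 mm thick; boss 78 mm across, bright ring face on top 52 mm above the underside. Blind bore 60 mm across, 39 mm deep, open upward. Loose, over 0.9 kg, on a 5 mm cardboard sheet. Origin: centre of its underside, on the bore's axis, z up. Plug home: head flat on the face, plug origin 18 mm above this origin.

How it is judged:
By the outcome, as a careful person would: the job done as asked, in the order asked, and still so for the second after the job is handed in, with the robot touching nothing.
It also fails if it takes over 106 s, if anything falls off the work surface, if the arm or the gripper's body presses on something with over 40 N, if the wrist force passes 120 N, or if a joint passes its speed limit or range.

## Working session

There is one attempt and no reset: what is moved stays moved. The work goes in short steps, each a Python script; the robot and the scene stay as the last script left them, time stands still between calls to the robot, and variables do not carry over. Pictures are saved under pics/ and viewed, at most 14 in all, crops included, and the job is handed in when it is done.

```bash
ls; mkdir -p pics; python3 - <<'E'
from cell import env,kin,camera,calibration,job
import cv2,numpy as np
for n in ("top","side"):
    p,d=camera(n); cv2.imwrite(f"pics/{n}0.png",p); np.savez(f"{n}0.npz",p=p,d=d)
    c=calibration(n); print(n,{k:np.round(v,3) for k,v in c.items()})
    R=cv2.Rodrigues(np.array(c['rvec'],float))[0]; print('cam pos',-R.T@np.ravel(c['tvec']))
s=env.get_state(); print(s['time'],s['tcp_pos'],s['orientation'],s['opening'],env.nose_length)
E
```

```text
pics
top {'fx': np.float64(371.653), 'fy': np.float64(371.653), 'cx': np.float64(257.123), 'cy': np.float64(191.748), 'rvec': array([ 2.176, -2.12 ,  0.158]), 'tvec': array([-0.05 ,  0.53 ,  0.856])}
cam pos [ 0.40285248 -0.0350223   0.92295585]
side {'fx': np.float64(361.745), 'fy': np.float64(361.745), 'cx': np.float64(253.323), 'cy': np.float64(201.222), 'rvec': array([ 2.128, -0.415,  0.223]), 'tvec': array([-0.502,  0.145,  0.925])}
cam pos [ 0.20496704 -0.82669072  0.63469514]
0.1 [0.28658269 0.61068798 0.30301617] [-1.09178685e-04  2.17612365e-01  9.76034926e-01 -8.19122255e-04] 0.08536679574260914 0.0726
```

View pics/top0.png

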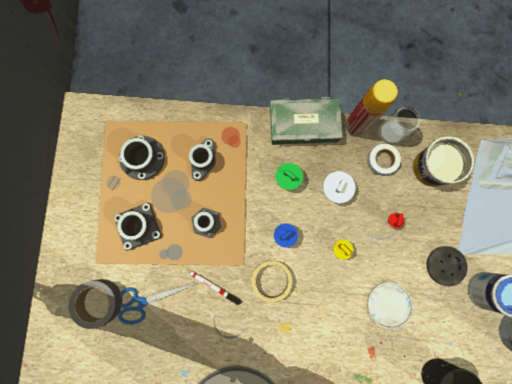

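View pics/side0.png

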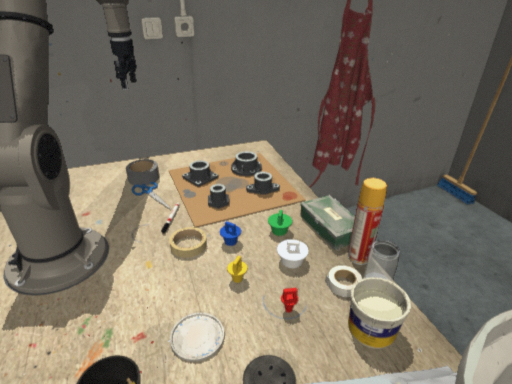

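The top view shows the plugs upright: green (289,177), white (340,187), blue (286,235), yellow (344,249) and red (397,220). The castings on the cardboard are round (138,156), oval (202,157), square (135,227) and hex (205,222). The side view confirms this, and the tall items (spray can, paint can) stand clear of the targets.

```bash
cat > h.py <<'E'
from cell import env,kin,camera,calibration,job
import cv2,numpy as np
from scipy.spatial.transform import Rotation as Ro
def cal(n):
    c=calibration(n); R=cv2.Rodrigues(np.array(c['rvec'],float))[0]; t=np.ravel(c['tvec']).astype(float)
    K=np.array([[c['fx'],0,c['cx']],[0,c['fy'],c['cy']],[0,0,1]],float); return K,R,t
def plane(px,z,C):
    K,R,t=C; px=np.atleast_2d(px).astype(float); r=np.c_[px,np.ones(len(px))]@np.linalg.inv(K).T@R
    o=-R.T@t; return o+r*((z-o[2])/r[:,2])[:,None]
def proj(P,C):
    K,R,t=C; q=(np.atleast_2d(P)@R.T+t)@K.T; return q[:,:2]/q[:,2:]
def cloud(d,C):
    v,u=np.indices(d.shape); K,R,t=C
    p=np.stack([(u-K[0,2])/K[0,0]*d,(v-K[1,2])/K[1,1]*d,d],-1); return (p-t)@R
HUE={'red':((0,8),(172,180)),'yellow':((22,34),),'blue':((108,128),),'green':((50,80),)}
def cmask(p,col):
    h=cv2.cvtColor(p,cv2.COLOR_BGR2HSV); m=np.zeros(p.shape[:2],bool)
    for a,b in HUE[col]: m|=(h[...,0]>=a)&(h[...,0]<=b)
    return m&(h[...,1]>120)&(h[...,2]>50)
def down(a):  # tool pointing down, tool y (closing line) at angle a+90deg, i.e. tool x along angle a
    q=(Ro.from_euler('z',a)*Ro.from_euler('x',np.pi)).as_quat(); return q[[3,0,1,2]]
E
python3 - <<'E'
from h import *
f=np.load('top0.npz'); p,d=f['p'],f['d']; C=cal('top'); X=cloud(d,C)
for col,uv in dict(red=(397,220),yellow=(344,249),blue=(286,235),green=(289,177)).items():
    m=cmask(p,col); w=np.zeros_like(m); w[uv[1]-20:uv[1]+20,uv[0]-20:uv[0]+20]=1; m&=w
    P=X[m]; z=P[:,2]; hd=P[(z>.03)&(z<.047)]; tb=P[z>.052]
    t=tb-tb.mean(0); e,V=np.linalg.eigh(t[:,:2].T@t[:,:2]); 
    print(col,m.sum(),'maxz',np.percentile(z,95).round(3),'head',((hd[:,:2].max(0)+hd[:,:2].min(0))/2).round(3),'tab',tb.mean(0).round(3),len(tb),'ang',np.degrees(np.arctan2(V[1,1],V[0,1])).round(0))
for n,uv in dict(round=(138,156),oval=(202,157),square=(135,227),hex=(205,222)).items():
    s=X[uv[1]-30:uv[1]+30,uv[0]-30:uv[0]+30].reshape(-1,3); r=s[(s[:,2]>.047)&(s[:,2]<.067)]
    (c,rad)=cv2.minEnclosingCircle((r[:,:2]*1e3).astype(np.float32)); print(n,np.round(c,1),round(rad,1),np.median(r[:,2]).round(3),plane([uv],.057,C).round(3))
s=env.get_state(); K,R,t=cal('wrist'); o=-R.T@t; q=s['orientation']; T=Ro.from_quat(np.r_[q[1:],q[0]]).as_matrix()
print('wrist K',K[0,0].round(1),'cam in tool',(T.T@(o-s['tcp_pos'])).round(3)); print((T.T@R.T).round(3)); print(down(0))
E
```

```text
red 211 maxz 0.065 head [ 0.473 -0.369] tab [ 0.469 -0.357  0.088] 68 ang 102.0
yellow 343 maxz 0.065 head [ 0.4   -0.242] tab [ 0.4   -0.238  0.077] 62 ang 86.0
blue 440 maxz 0.065 head [ 0.429 -0.106] tab [ 0.428 -0.101  0.119] 62 ang 113.0
green 592 maxz 0.064 head [ 0.572 -0.112] tab [ 0.568 -0.111  0.077] 59 ang 157.0
round [614.2 254.6] 39.0 0.056 [[0.607 0.25  0.057]]
oval [613.4 101.1] 28.7 0.056 [[0.608 0.098 0.057]]
square [442.6 253.3] 34.0 0.056 [[0.438 0.245 0.057]]
hex [456.2  86.3] 23.8 0.056 [[0.454 0.083 0.057]]
wrist K 291.2 cam in tool [ 0.067 -0.001 -0.07 ]
[[-0.    -0.964 -0.267]
 [ 1.    -0.    -0.   ]
 [ 0.    -0.267  0.964]]
[6.123234e-17 1.000000e+00 0.000000e+00 0.000000e+00]
```

```bash
cat >> h.py <<'E'
CAST=dict(round=(.6142,.2546,.039),oval=(.6134,.1011,.029),square=(.4426,.2533,.034),hex=(.4562,.0863,.024))
def best(pos,a):
    q0=np.array(env.get_state()['qpos']); r=[]
    for k in (-2,-1,0,1):
        o=down(a+k*np.pi); q=kin.inverse_kinematics(pos,o)
        if q is not None: r.append((np.abs(np.array(q)-q0).max(),tuple(q),o))
    return min(r,key=lambda e:e[0])
def go(pos,a):
    b=best(pos,a); env.reach(pos,b[2]); return b[2]
def casts(n,p,d):
    C=cal(n) ; X=cloud(d,C); out={}
    for k,(x,y,r) in CAST.items():
        u,v=proj([x,y,.057],C)[0]
        m=((np.hypot(X[...,0]-x,X[...,1]-y)<r+.012)&(abs(X[...,2]-.057)<.006)&(d>0)).astype(np.uint8)
        if m.sum()<50: continue
        cs,_=cv2.findContours(m,cv2.RETR_EXTERNAL,cv2.CHAIN_APPROX_NONE); c=max(cs,key=cv2.contourArea)
        P=plane(cv2.convexHull(c)[:,0],.057,C)*1e3; (cx,cy),rr=cv2.minEnclosingCircle(P[:,:2].astype(np.float32))
        g=(cv2.cvtColor(p,cv2.COLOR_BGR2HSV)[...,2]>150)&(m>0); Q=plane(np.argwhere(g)[:,::-1],.057,C)[:,:2]*1e3 if g.any() else np.zeros((1,2))
        out[k]=(round(cx,1),round(cy,1),round(rr,1),(Q.mean(0)).round(1))
    return out
E
python3 - <<'E'
from h import *
f=np.load('top0.npz'); print(casts('top',f['p'],f['d']))
go([.53,.17,.36],0); env.dwell(.3)
p,d=camera('wrist'); cv2.imwrite('pics/w1.png',p); np.savez('w1.npz',p=p,d=d)
print(casts('wrist',p,d)); s=env.get_state(); print(s['time'],s['qpos'])
E
```

```text
{'round': (613.6, 253.8, 39.2, array([613.4, 255.3])), 'oval': (612.7, 101.2, 28.9, array([613.1, 101.9])), 'square': (442.5, 252.2, 34.0, array([442.7, 253.7])), 'hex': (455.9, 85.9, 23.6, array([455.9,  87.2]))}
{'round': (612.0, 254.4, 39.3, array([612.1, 255.8])), 'oval': (610.9, 102.4, 29.4, array([612.3, 101.3])), 'square': (441.8, 252.5, 33.7, array([440.9, 253.7])), 'hex': (455.1, 87.4, 23.8, array([455. ,  87.4]))}
2.2917 [-0.57919755  0.23058415  0.18694379  1.78512702 -0.04694937  1.13032211
  1.19425399]
```

View pics/w1.png

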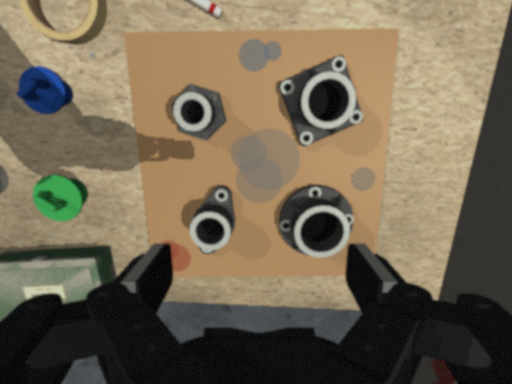

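The wrist view shows hex (193,111), square (330,100), oval (212,230) and round (322,230). It agrees with the top camera to 1.5 mm. Next I measure each plug from close by.

```bash
cat >> h.py <<'E'
CX=dict(red=(.4556,.0870),yellow=(.6122,.1016),blue=(.4420,.2530),green=(.6130,.2548))
P0=dict(red=(.473,-.369,12),yellow=(.400,-.242,-4),blue=(.429,-.106,23),green=(.572,-.112,67))
HR=dict(red=19,yellow=24,blue=29,green=34)
def plug(col,p,d,x,y):
    C=cal('wrist'); X=cloud(d,C); m=cmask(p,col)&(d>0)&(np.hypot(X[...,0]-x,X[...,1]-y)<.055)
    t=m&(X[...,2]>.058)&(X[...,2]<.071); h=(m&(X[...,2]>.030)&(X[...,2]<.071)).astype(np.uint8)
    R=cv2.minAreaRect((X[t][:,:2]*1e3).astype(np.float32)); (c,(w,l),a)=R
    if w<l: a+=90
    cs,_=cv2.findContours((m&(abs(X[...,2]-.039)<.006)).astype(np.uint8),cv2.RETR_EXTERNAL,cv2.CHAIN_APPROX_NONE); k=np.vstack(cs)
    Q=plane(cv2.convexHull(k)[:,0],.039,C)[:,:2]*1e3; hc,hr=cv2.minEnclosingCircle(Q.astype(np.float32))
    return np.round(c,1),round(max(w,l),1),round(min(w,l),1),round((a+90)%180-90,1),np.round(hc,1),round(hr,1),np.median(X[t][:,2]).round(4)
E
python3 - <<'E'
from h import *
for col in ('red',):
    x,y,a=P0[col]; go([x,y,.25],np.radians(a)); env.dwell(.2)
    p,d=camera('wrist'); cv2.imwrite(f'pics/{col}1.png',p); np.savez(f'{col}1.npz',p=p,d=d); print(col,plug(col,p,d,x,y))
s=env.get_state(); print(s['time'],s['qpos'])
E
```

```text
red (array([ 470.4, -369.6]), 29.6, 10.1, -14.4, array([ 470.4, -369.7]), 18.8, np.float64(0.0644))
4.5333 [ 0.11094232  0.46298368  0.59701481  1.82498443 -0.31433667  0.94894028
  2.62578965]
```

View pics/red1.png

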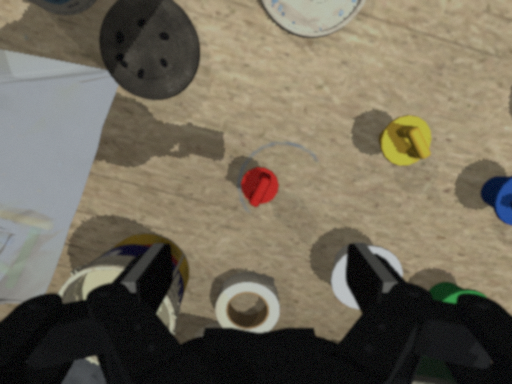

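The red plug is at about (258,185), upright, with its tab roughly 25° clockwise of image-up, which matches the −14° estimate. There is free space around it, so I grasp and place it.

```bash
cat >> h.py <<'E'
G=.116
def pick(col):
    x,y,a=P0[col]; env.grip(.045,40)
    p,d=camera('wrist'); r=plug(col,p,d,x,y); print(col,r)
    (tx,ty),l,w,a,(hx,hy),hr=r[:6]
    if abs(l-30)>4 or abs(w-10)>3.5 or abs(hr-HR[col])>3: print('BAD'); return False
    x,y=(tx+hx)/2e3,(ty+hy)/2e3; o=go([x,y,.22],np.radians(a))
    env.movel([x,y,G+.03],.12); print('stop',env.movel([x,y,G],.06,stop_force=12))
    env.grip(0,40); s=env.get_state(); print('open',round(s['opening'],4),s['gripper_force'],'tcp',np.round(s['tcp_pos'],4)); 
    env.movel([x,y,.26],.2); return s['opening']>.006
def place(col):
    x,y=CX[col]
    b=min((best([x,y,.25],t) for t in np.linspace(0,np.pi,8,endpoint=False)),key=lambda e:e[0])
    env.reach([x,y,.25],b[2]); s=env.get_state(); print('held',round(s['opening'],4),'t',s['time'])
    env.movel([x,y,G+.05],.2); env.dwell(.15)
    st=env.movel([x,y,G+.0225],.05,stop_force=15); s=env.get_state(); print('stop',st,np.round(s['tcp_pos'],4),np.round(s['force'],1))
    return st
def release(col):
    z=env.get_state()['tcp_pos']; env.grip(.04); env.movel([z[0],z[1],.25],.2); print('t',env.get_state()['time'])
E
python3 - <<'E'
from h import *
if pick('red'): place('red')
p,d=camera('side'); cv2.imwrite('pics/s2.png',cv2.resize(p[100:260,150:330],None,fx=3,fy=3)); print(env.get_state()['time'])
E
```

```text
red (array([ 470.7, -369.5]), 29.8, 10.0, -14.4, array([ 470.3, -369.4]), 18.9, np.float64(0.0643))
stop False
open 0.0093 44.52496860176325 tcp [ 0.4706 -0.3695  0.1162]
held 0.0092 t 9.8667
stop True [0.4552 0.087  0.1388] [-1.4 -0.7  7.7]
11.1833
```

View pics/s2.png

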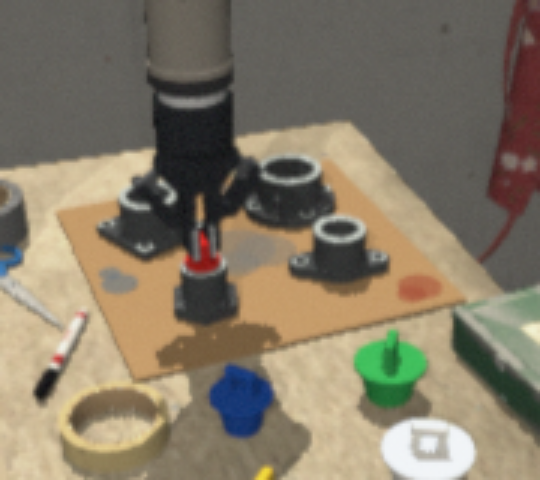

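The red plug sits seated in the hex casting at (205,265), with the stop at the home height. I release it and go on to yellow.

```bash
cat >> h.py <<'E'
def run(col):
    x,y,a=P0[col]; go([x,y,.26],np.radians(a)); env.dwell(.2)
    if pick(col): place(col); return True
E
python3 - <<'E'
from h import *
release('red')
if run('yellow'): release('yellow')
p,d=camera('side'); cv2.imwrite('pics/s3.png',cv2.resize(p[100:260,150:330],None,fx=3,fy=3))
E
```

```text
t 12.2917
yellow (array([ 398.2, -242.5]), 29.3, 10.1, 44.8, array([ 398.2, -242.3]), 23.7, np.float64(0.0643))
stop False
open 0.0095 41.221947837620974 tcp [ 0.3984 -0.2425  0.1163]
held 0.0091 t 19.0167
stop True [0.6117 0.1016 0.1392] [-0.5  1.4  6.2]
t 21.375
```

View pics/s3.png

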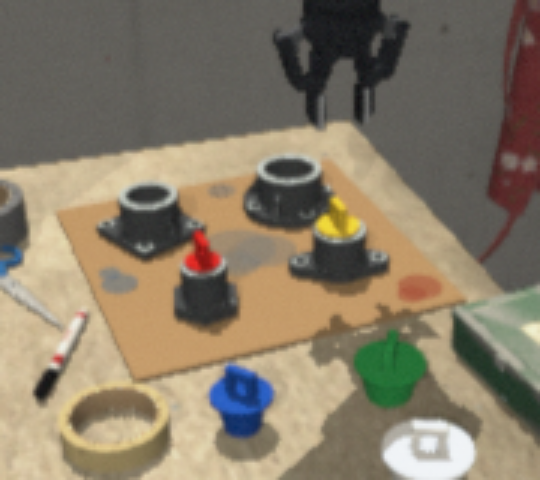

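Red (205,262) and yellow (338,225) both lie flat in their castings, and the castings have not moved. Next are blue and green.

```bash
python3 - <<'E'
from h import *
if run('blue'):
    release('blue')
    if run('green'): release('green')
go([.53,.17,.36],0); env.dwell(.3)
p,d=camera('wrist'); cv2.imwrite('pics/w4.png',p); np.savez('w4.npz',p=p,d=d)
X=cloud(d,cal('wrist'))
for c,(x,y) in CX.items():
    m=cmask(p,c)&(np.hypot(X[...,0]-x,X[...,1]-y)<.05)&(abs(X[...,2]-.062)<.008); P=X[m]
    A=np.c_[P[:,:2]-[x,y],np.ones(len(P))]; k=np.linalg.lstsq(A,P[:,2],rcond=None)[0]; (cc,r)=cv2.minEnclosingCircle((P[:,:2]*1e3).astype(np.float32))
    print(c,len(P),'z,tilt deg',k[2].round(4),np.degrees(np.hypot(*k[:2])).round(1),np.round(cc,1),round(r,1))
p,d=camera('side'); cv2.imwrite('pics/s4.png',cv2.resize(p[100:260,150:330],None,fx=3,fy=3)); print(env.get_state()['time'])
E
```

```text
blue (array([ 428.6, -106.3]), 29.7, 10.3, -50.7, array([ 428.3, -106.3]), 28.0, np.float64(0.0644))
stop False
open 0.0087 44.19651120901108 tcp [ 0.4285 -0.1062  0.1161]
held 0.0092 t 28.125
stop True [0.4419 0.2533 0.1389] [-1.1 -0.9  7.4]
t 30.5
green (array([ 571.3, -111.8]), 29.6, 10.0, 54.3, array([ 571.6, -112.4]), 33.0, np.float64(0.0644))
stop False
open 0.0091 42.70284276455641 tcp [ 0.5717 -0.1122  0.1163]
held 0.0089 t 36.775
stop True [0.6131 0.2552 0.1393] [-1.2 -0.   5.3]
t 39.1417
red 509 z,tilt deg 0.0621 0.7 [454.9  86.7] 18.2
yellow 511 z,tilt deg 0.0623 0.5 [611.1 100.7] 24.6
blue 1473 z,tilt deg 0.0621 0.1 [441.1 252. ] 28.0
green 1065 z,tilt deg 0.0622 0.0 [611.8 254.2] 32.7
40.5417
```

View pics/s4.png

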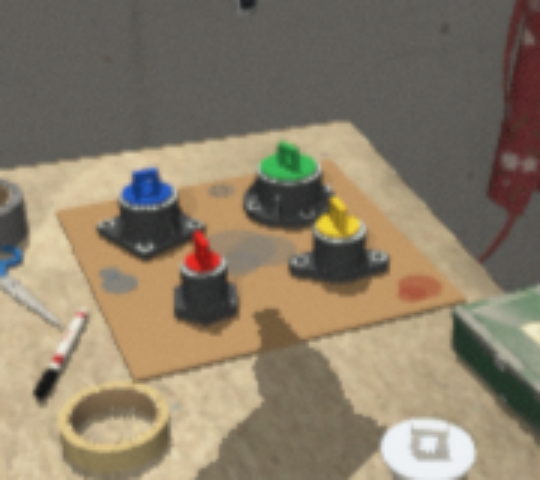

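View pics/w4.png

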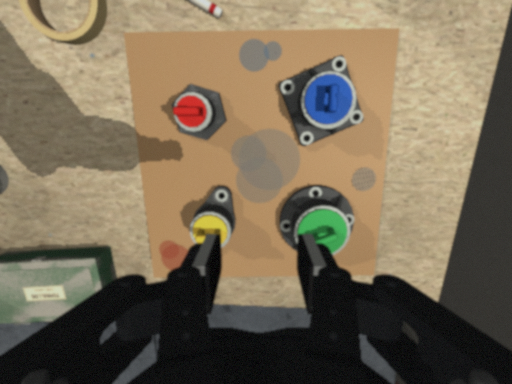

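The head tops measure 62 mm in all four (57 mm face plus 5 mm head), with tilt within noise. In the wrist view, red (193,111), blue (328,100), yellow (211,230) and green (323,232) are centred, and the castings have not moved.

```bash
python3 -c "
from cell import job
print(job.job_done())"
```

```text
the job is handed in; nothing more can be done
None
```

All four plugs (red, yellow, blue, green) are pushed home in their own castings with heads flat on the faces; the castings stand where they were, the white spare was left alone, and the job was handed in at about 41 s.

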